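# Roll the rolling pin home into its rest

## Robot

A 6-joint arm with a two-finger parallel gripper is mounted at the origin on a cart in front of the work surface, level with it; the furniture and walls round the work are solid. World frame = base frame: x ahead of the robot, y to its left, z up, the work surface at z = 0. Lengths are in m, angles in rad, forces in N, time in s.
With the tool pointing down it reaches from about 0.375 to 0.925 m from the base axis. Payload 5.7 kg.
Tool frame: the origin (TCP) lies at the very end of the fingers, on their centre line; the grasp point (between the pads) lies 19 mm behind it; z points along the fingers, y is the line along which they close (so a half turn about z gives the same grasp; the last joint's range is limited). The gripper opens to 88 mm and grips with 3 to 60 N. Pads are 20 mm wide; open, the fingers measure 115 mm over their backs; the gripper's body (75 mm by 178 mm) begins 61 mm behind the grasp point.
Start: joints at [-1.315, 0.359, 1.51, -0, 1.272, -0.115], TCP at [0.217, -0.559, 0.223] pointing down, gripper open.
Joint ranges: [-2.97, 2.97], [-1.01, 2.36], [0.21, 2.38], [-0.96, 4.11], [0.2, 2.71], [-2.98, 2.98]. Speed limits (rad/s): [2.39, 2.39, 3.14, 3.14, 3.14, 3.14].

## Interface

Orientations are given as a 3x3 rotation matrix whose columns are the frame's x, y, z axes.
In Python, from plant import robot, optics, hand_in, finder gives the robot as it stands.
- The arm moves only by the tool carry_out, never from a script. Its argument "steps" is text: rows parted by semicolons, each of 6 numbers parted by spaces: the shift along the tool's x, y, z in cm, then the turn, a rotation vector about the tool's x, y, z in degrees. In form: tx ty tz ax ay az; .... A call has 1 to 12 rows; each row shifts and turns the commanded pose from where the row before left it, along the tool's axes as they then stand; what a row does not reach is not made up. A row lasts 1/12 s, in which the tool goes at most 41.7 mm and 7.16 degrees, less where a joint would pass 70% of its speed; a pose out of reach is approached as far as the arm can. A call is refused whole if a number of a shift passes 4.17 or a number of a turn 7.16, either way. A call with a gripper value outside its range is refused whole. "fingers" is the finger opening in cm, from 0 to 8.78, set as the call begins (left out, the last holds). The fingers move at their own pace and stop on an object; the grip force is fixed at half the most. Time passes only in rows, so rows that do not move let the fingers close. It gives the time, the measured TCP pose, the force, the opening and the grip force at its end, in the units of the state.
- robot.read_state(): the state, without advancing time (a new reading comes with each control period).
- optics.get_image(name): name is "scene" or "top"; returns the picture (480x640x3 uint8, red, green, blue); there is no depth.
- optics.get_calibration(name): a dict with "fx", "fy", "cx", "cy" (pixels), "dist" ([k1, k2, p1, p2, k3] as OpenCV has them; the pictures are not rectified), "R" (3x3) and "t" (3): a world point X has camera coordinates R X + t. Camera axes: x right, y down, z forward; pixel columns grow to the right and rows downward; lengths in m; the calibration is good to about 2 mm. A picture is of the moment at which its call begins. get_calibration takes no time and is no camera call.
- hand_in(): hands the job in; it is judged then, once.
Trained networks look in the newest picture that a camera, given by its name, has taken for a name from the list of things; names that differ only in an ending like _2 or _b are one class to them, and where a whole thing is asked for, a point or a joint stands for the part that bears it (a point fixed in the world has none). Each returns a list of dicts, best first, with "confidence" (0 to 1); they miss things now and then, are a little off and sometimes report something else, mostly with a low value. They report only what shows in the picture. A call takes as long as a camera call. They do not tell look-alikes from the thing itself.
- finder.cut_out(camera, target): "pixels" (480x640 bool, what is visible of it) and "extent" ([left, top, width, height] in pixels, round what is visible of it).
- finder.pinpoint(camera, target): "point" ([column, row] in pixels: a listed point, or the origin of a listed thing).
The state is a dict: "time_s": time; "joints": joint angles; "qd": joint speeds; "joint_efforts": joint torques, N m; "ee_pos": TCP position; "tool_rot": TCP orientation; "wrist_force": force on the tool from outside, world axes, zero at the start; "torque": the same for the moment, N m; "gripper_width": finger opening in m; "grip_force": force on a finger pad.
Only numpy, scipy, OpenCV 4.12 (cv2) and the standard library are available. Lean on these libraries where they do the work, as an engineer would, in place of code of your own. Each camera call takes 0.05 s, during which the arm holds its last target. There are 200 camera calls.

## Task

Put the wooden rolling pin away without picking it up: with the fingers against its side, roll it along the worktop, up the ramp of the steel pin rest and down into the rest's groove, and push it gently endwise along the groove until its end sits against the blue end stop. Do not pinch, lift or carry the pin, and leave the other things where they are.

Things in the scene. Friction and masses are not known exactly. Their poses are not given: they have to be found in the camera images.
- pin: Straight smooth beech rolling pin without handles: a round bar 44 mm thick, 220 mm long, about 0.25 kg, dark rings near both ends. It lies on the worktop in front of the rest and rolls freely. Origin on its axis at mid length; y runs along the bar, its +y end being the one on the blue stop's side; x and z turn with it as it rolls (z starts upward).
- rest: Pin rest of bent stainless sheet, fixed to the worktop, with a ramp, a groove and an upright back 50 mm high at x = 32 to 37 mm. Origin on the worktop under the groove's bottom; y runs along the groove toward the blue end stop, x from the ramp to the back, z up. Ramp and groove reach from y = -100 to +85 mm, open at the -y end. Axes of all points here are the rest's.
- crest (a point): Middle of the crest between ramp and groove: rest frame (-18, -7.5, 14) mm. The ramp is plane, rising from the worktop at x = -78 mm to the crest; behind it the groove's side falls at 30 degrees. Once its axis is past the crest the pin rolls down into the groove by itself.
- groove (a point): Middle of the V groove's bottom line: rest frame (0, -7.5, 3.6) mm; both sides slope 30 degrees, the far one up to (x 30, z 21) mm. A pin lying in the groove has its axis at x = 0, z = 29 mm.
- stop_face (a point): Where the centre of the pin's end bears on the blue end stop (upright plate 6 mm thick, 54 mm high, x from -33 to +41 mm): rest frame (0, 85, 29) mm. With its end there the pin's middle is at y = -25 mm, and its other end stands out past the sheet, at y = -135 mm, over the bare worktop.
- sugar_shaker: Bystander: glass sugar shaker, 44 mm across, 90 mm high, standing loose on the worktop beyond the blue stop. Origin at the centre of its underside.
- cheese_stick: Bystander: oblong bread roll with cheese, 71 x 150 x 45 mm, its length roughly along y, lying loose to the right of the pin. Origin at the centre of its underside.
- honey_jar: Bystander: honey jar, 71 mm across, 110 mm high, loose, at the right. Origin at the centre of its underside.
- timer: Bystander: red kitchen timer, 62 x 70 x 70 mm, loose, at the left. Origin at the centre of its underside.
Mind the look-alikes: they are no part of the job. There is more than one size of the pin; the job needs the larger.

How it is judged:
On the way, in this order (a step that is already met when the one before it is completed fails the run):
1. the pin has rolled on its way: it has turned at least about a third of a turn while still lying in front of the groove (angle between pin's own z axis and vertical above 2 rad and x of pin in the frame of rest below -0.018 m and z of pin in the frame of rest below 0.042 m), for 0.04 s.
2. the pin lies in the groove (x of pin in the frame of rest between -0.006 and 0.006 m and z of pin in the frame of rest between 0.025 and 0.033 m and angle between the y axis of pin and the y axis of rest, either way round below 0.06 rad), for 0.2 s.
At the end, for the whole second after the job is handed in: The pin lies at rest down in the groove (axis within 6 mm of the groove's middle, 25 to 33 mm up, within 0.06 rad of the groove's line), its end within 5 mm of the blue stop; the bystanders are within 20 mm of where they stood (all of step 2 and y of pin in the frame of rest between -0.03 and -0.019 m and linear speed of pin below 0.01 m/s and distance of each of sugar_shaker, cheese_stick, honey_jar, timer from where it was at the start of the episode below 0.02 m); the robot touches nothing.
It fails at once if the pin is lifted (its axis more than 45 mm above the worktop, or more than 34 mm where there is no ramp under it) (height (world z) of pin above 0.045 m or (height (world z) of pin above 0.034 m and x of pin in the frame of rest below -0.09 m)).
It fails at once if one end of the pin is lifted (tipped more than 0.2 rad) (angle between pin's own y axis and vertical below 1.37 rad or angle between pin's own y axis and vertical above 1.77 rad).
It fails at once if the pin is squeezed or rammed with more than 40 N (contact force between the fingers and pin above 40 N).
It fails at once if a bystander (shaker, cheese roll, honey jar, timer) is pushed more than 20 mm (distance of any of sugar_shaker, cheese_stick, honey_jar, timer from where it was at the start of the episode above 0.02 m).
It also fails if it takes over 48 s, if anything falls off the work surface, if the arm or the gripper's body presses on something with over 40 N, if the wrist force passes 120 N, or if a joint passes its speed limit or range.

## Working session

There is one attempt and no reset: what is moved stays moved. The work goes in short steps, Python scripts to look and compute and a tool call to move; the robot and the scene stay as the last step left them, time stands still between calls to the robot, and variables do not carry over. Pictures are saved under pics/ and viewed, at most 10 in all, crops included, and the job is handed in when it is done.

Besides the shell and the picture viewer there is one more tool, called after "Request:" in YAML: its name, and indented under it one key for each argument. carry_out: Moves the arm, as the interface text tells. Its arguments: {"type":"object","properties":{"steps":{"type":"string"},"fingers":{"type":"number"}},"required":["steps"]}

```bash
mkdir -p pics
cat > h.py <<'E'
import numpy as np, cv2
from plant import robot, optics, hand_in, finder
def cal(n):
    c=optics.get_calibration(n); K=np.array([[c['fx'],0,c['cx']],[0,c['fy'],c['cy']],[0,0,1.]])
    return K,np.array(c['dist']),np.array(c['R']),np.array(c['t'])
def onplane(n,px,z):
    K,d,R,t=cal(n); u=cv2.undistortPoints(np.array(px,float).reshape(-1,1,2),K,d).reshape(-1,2)
    r=np.c_[u,np.ones(len(u))]@R; C=-R.T@t
    return C+r*((z-C[2])/r[:,2])[:,None]
def proj(n,X):
    K,d,R,t=cal(n); return cv2.projectPoints(np.array(X,float).reshape(-1,1,3),cv2.Rodrigues(R)[0],t,K,d)[0].reshape(-1,2)
def save(n,f):
    im=optics.get_image(n); cv2.imwrite(f'pics/{f}.png',im[...,::-1]); return im
E
python3 - <<'E'
from h import *
np.set_printoptions(precision=3,suppress=True)
for n in('top','scene'):
    save(n,n+'0'); K,d,R,t=cal(n); print(n,-R.T@t)
    for k,z in [('pin',.022),('rest',0),('crest',.014),('groove',.0036),('stop_face',.029),('sugar_shaker',0),('cheese_stick',0),('honey_jar',0),('timer',0)]:
        for r in finder.pinpoint(n,k)[:3]: print(k,np.round(r['confidence'],2),np.array(r['point']),onplane(n,[r['point']],z)[0])
E
```

```text
top [ 0.364 -0.021  1.505]
pin 0.93 [245.8 261.6] [0.479 0.168 0.022]
pin 0.84 [338.5 270.8] [ 0.453 -0.066  0.022]
rest 0.61 [330.6 209.3] [ 0.614 -0.049  0.   ]
crest 0.62 [331.4 214.8] [ 0.597 -0.05   0.014]
groove 0.89 [331.2 206.6] [ 0.62  -0.05   0.004]
stop_face 0.97 [294.2 202.5] [0.628 0.044 0.029]
sugar_shaker 0.54 [253.1 205.3] [0.627 0.152 0.   ]
sugar_shaker 0.36 [329.2 210.5] [ 0.611 -0.045  0.   ]
cheese_stick 0.6 [432.8 286.2] [ 0.411 -0.309  0.   ]
honey_jar 0.87 [484.  183.4] [ 0.68  -0.455  0.   ]
honey_jar 0.18 [434.9 282.9] [ 0.42  -0.315  0.   ]
timer 0.64 [169.2 228.8] [0.568 0.372 0.   ]
scene [-0.485  0.474  1.033]
pin 0.57 [256.4 287.5] [0.475 0.171 0.022]
rest 0.91 [314.7 235.4] [ 0.601 -0.046  0.   ]
crest 0.6 [316.6 232.1] [ 0.596 -0.05   0.014]
crest 0.57 [314.2 232.2] [ 0.599 -0.044  0.014]
groove 0.58 [313.2 230.5] [ 0.617 -0.05   0.004]
groove 0.39 [313.1 235.5] [ 0.599 -0.041  0.004]
stop_face 0.66 [282.6 233.5] [0.617 0.038 0.029]
sugar_shaker 0.8 [241.6 255.3] [0.621 0.153 0.   ]
cheese_stick 0.9 [440.8 246.8] [ 0.406 -0.312  0.   ]
timer 0.91 [166.1 297.2] [0.568 0.368 0.   ]
```

View pics/top0.png

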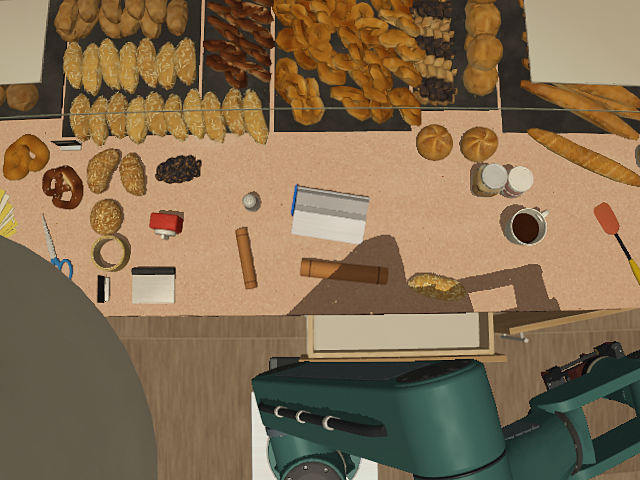

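View pics/scene0.png

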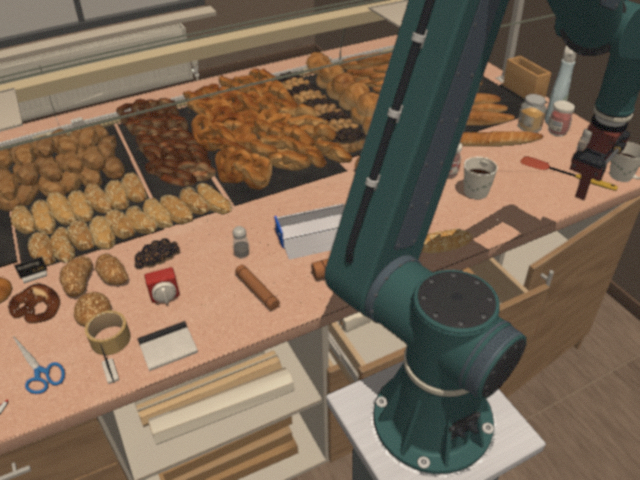

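The top view shows the large pin from (301,265) to (387,275) and the rest between (293,186) and (368,242), with its blue stop on the left. The small look-alike pin is at (245,258). Next I'll fit the poses.

```bash
cat > fit.py <<'E'
from h import *
from scipy.optimize import minimize
def rad(p): return np.array([[np.cos(p),-np.sin(p)],[np.sin(p),np.cos(p)]])
def w(pose,P):
    P=np.array(P,float); return np.c_[P[:,:2]@rad(pose[2]).T+pose[:2],P[:,2]]
def hull(n,X):
    m=np.zeros((480*4,640*4),np.uint8); cv2.fillConvexPoly(m,cv2.convexHull((proj(n,X)*4+1.5).astype(np.int32)),1); return cv2.resize(m.astype(np.float32),(640,480),interpolation=cv2.INTER_AREA)
a=np.linspace(0,2*np.pi,24,endpoint=False)
PIN=np.array([[.022*np.cos(q),y,.022+.022*np.sin(q)] for q in a for y in(-.11,.11)])
REST=np.array([[-.078,-.1,0],[-.078,.085,0],[.032,-.1,.05],[.037,-.1,.05],[.037,-.1,0],[.037,.085,.05],[.037,.085,0]])
STOP=np.array([[x,y,z] for x in(-.033,.041) for y in(.085,.091) for z in(0,.054)])
def model(n,k,pose): return hull(n,w(pose,PIN)) if k=='pin' else np.maximum(hull(n,w(pose,REST)),hull(n,w(pose,STOP)))
def fit(n,k,near,p0):
    best=None
    for r in finder.cut_out(n,k):
        ys,xs=np.nonzero(r['pixels']); 
        if np.hypot(xs.mean()-near[0],ys.mean()-near[1])<25: best=r['pixels'].astype(float);break
    if best is None: return None
    f=lambda p:np.abs(model(n,k,p)-best).sum()
    S=np.array([p0]*4)+np.vstack([np.zeros(3),np.diag([.01,.01,.1])])
    r=minimize(f,p0,method='Nelder-Mead',options=dict(initial_simplex=S,xatol=1e-4,fatol=.1)); return r.x,r.fun,best.sum()
E
python3 - <<'E'
from fit import *
np.set_printoptions(precision=4,suppress=True)
im=optics.get_image('top').copy()
pin=fit('top','pin',(344,270),[.453,-.08,-.12]); rest=fit('top','rest',(331,213),[.614,-.05,-.14]); print(pin,rest)
im=cv2.resize(im,None,fx=4,fy=4,interpolation=cv2.INTER_CUBIC)
for p,k in((pin,PIN),(rest,REST),(rest,STOP)):
    h=cv2.convexHull((proj('top',w(p[0],k))*4+1.5).astype(np.int32)); cv2.polylines(im,[h],True,(0,255,0),1)
L=proj('top',w(rest[0],[[-.018,-.1,.014],[-.018,.085,.014],[0,-.1,.0036],[0,.085,.0036]]))*4+1.5
for i in(0,2): cv2.line(im,tuple(L[i].astype(int)),tuple(L[i+1].astype(int)),(255,0,0),1)
cv2.imwrite('pics/ov.png',im[700:1180,1100:1640,::-1])
if pin and rest:
    P,R=pin[0],rest[0]; print('pin in rest',rad(R[2]).T@(P[:2]-R[:2]),P[2]-R[2])
s=robot.read_state(); print(s['time_s'],s['ee_pos'],s['tool_rot'])
E
```

```text
(array([ 0.45  , -0.0795, -0.1059]), np.float64(85.8125), np.float64(1511.0)) (array([ 0.614 , -0.0423, -0.1636]), np.float64(140.125), np.float64(3464.0))
pin in rest [-0.1558 -0.0634] 0.05773091567810895
1.15 [ 0.2174 -0.5592  0.2226] [[ 0.932   0.3624 -0.    ]
 [ 0.3624 -0.932   0.0001]
 [-0.     -0.0001 -1.    ]]
```

View pics/ov.png

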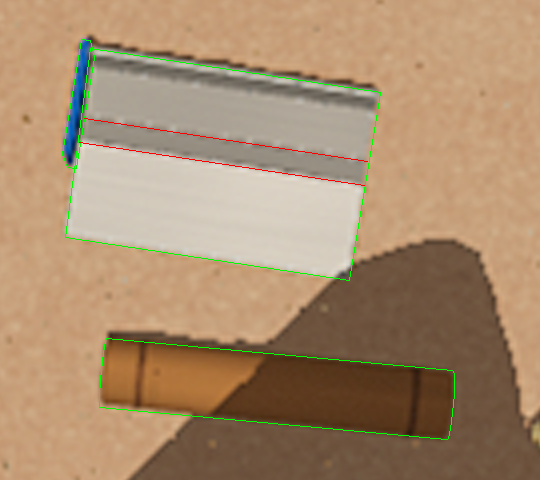

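Request:
carry_out:
  steps: "0 0 0 0 0 6.1; 0 0 0 0 0 6.1; 0 0 0 0 0 6.1; 0 0 0 0 0 6.1; 0 0 0 0 0 6; 0.75 -3.9 0 0 0 0; 0.75 -3.9 0 0 0 0; 0.75 -3.9 0 0 0 0; 0.75 -3.9 0 0 0 0; 0.75 -3.9 0 0 0 0; 0.75 -3.9 0 0 0 0; 0.75 -3.9 0 0 0 0"
  fingers: 8.78

```text
time_s: 2.15
ee_pos: [0.3129, -0.2963, 0.2228]
tool_rot: [[0.987, -0.16, 0.0], [-0.16, -0.987, -0.0], [0.0, 0.0, -1.0]]
wrist_force: [0.4, 0.5, 0.3]
gripper_width: 0.0878
grip_force: 0.0
```

Request:
carry_out:
  steps: "0.75 -3.9 0 0 0 0; 0.75 -3.9 0 0 0 0; 0.75 -3.9 0 0 0 0; 0.75 -3.9 0 0 0 0; 0.75 -3.9 0 0 0 0; 0.75 -3.9 0 0 0 0; 0 0 0 0 0 0; 0 0 0 0 0 0"

```text
time_s: 2.82
ee_pos: [0.3948, -0.0722, 0.2228]
tool_rot: [[0.988, -0.153, 0.0], [-0.153, -0.988, -0.0], [0.0, 0.0, -1.0]]
wrist_force: [-0.3, -0.5, -0.4]
gripper_width: 0.0877
grip_force: 0.0
```

```bash
cat >> fit.py <<'E'
REST_P=np.array([.614,-.0423,-.16])
def tcp():
    s=robot.read_state(); Rr=rad(REST_P[2]); e=s['ee_pos']; T=np.array(s['tool_rot'])
    print('t',s['time_s'],'tcp in rest mm',np.r_[Rr.T@(np.array(e[:2])-REST_P[:2]),e[2]]*1000,'yaw err deg',np.degrees(np.arctan2(T[1,0],T[0,0])-REST_P[2]),'F',np.array(s['wrist_force']),s['gripper_width'])
np.set_printoptions(precision=3,suppress=True)
E
python3 -c "
from fit import *
tcp()"
```

```text
t 2.8167 tcp in rest mm [-211.664  -64.46   222.832] yaw err deg 0.3418424187034063 F [-0.297 -0.495 -0.376] 0.08767181507346454
```

Request:
carry_out:
  steps: "0 -0.6 3 0 0 0.3; 0 0 3.2 0 0 0; 0 0 3.2 0 0 0; 0 0 3.2 0 0 0; 0 0 3.2 0 0 0; 0 0 2.4 0 0 0; 0 0 1.6 0 0 0; 0 0 1 0 0 0; 0 0 0.4 0 0 0; 0 0 0 0 0 0; 0 0 0 0 0 0"

```text
time_s: 3.73
ee_pos: [0.3954, -0.0692, 0.0109]
tool_rot: [[0.986, -0.166, 0.0], [-0.166, -0.986, -0.0], [0.0, 0.0, -1.0]]
wrist_force: [-0.3, 0.6, -0.0]
gripper_width: 0.0878
grip_force: 0.0
```

```bash
python3 -c "
from fit import *
tcp()
for n in ('top','scene'):
  im=optics.get_image(n); cv2.imwrite('pics/b_%s.png'%n,cv2.resize(im[160:320,240:460] if n=='top' else im[180:330,220:440],None,fx=3,fy=3)[...,::-1])"
```

```text
t 3.7333 tcp in rest mm [-211.487  -61.371   10.911] yaw err deg -0.3671132840838736 F [-0.324  0.569 -0.011] 0.0877834394490913
```

View pics/b_top.png

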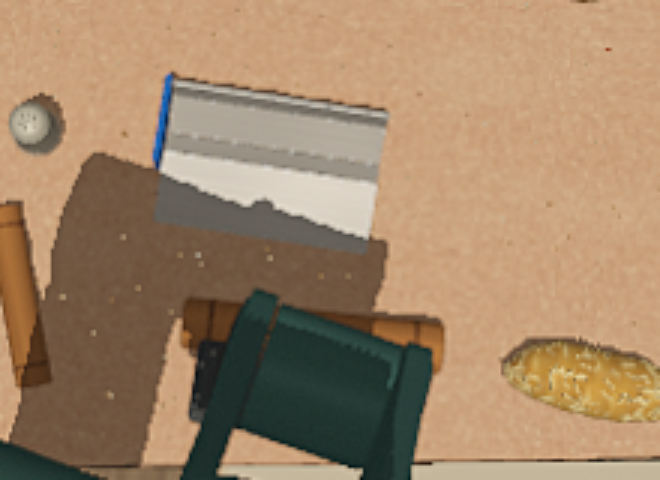

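Request:
carry_out:
  steps: "0.3 0 0 0 0 -0.3; 0.4 0 0 0 0 0; 0.4 0 0 0 0 0; 0.4 0 0 0 0 0; 0.4 0 0 0 0 0; 0.4 0 0 0 0 0; 0.4 0 0 0 0 0; 0.4 0 0 0 0 0; 0.4 0 0 0 0 0; 0.4 0 0 0 0 0; 0.4 0 0 0 0 0; 0.4 0 0 0 0 0"

```text
time_s: 4.83
ee_pos: [0.442, -0.0758, 0.0106]
tool_rot: [[0.987, -0.159, -0.0], [-0.159, -0.987, 0.0], [-0.0, -0.0, -1.0]]
wrist_force: [0.1, 0.2, -0.1]
gripper_width: 0.0873
grip_force: 0.1
```

```bash
python3 -c "
from fit import *
tcp()
im=optics.get_image('top'); cv2.imwrite('pics/c.png',cv2.resize(im[160:320,240:460],None,fx=3,fy=3)[...,::-1])"
```

```text
t 4.8333 tcp in rest mm [-164.444  -60.435   10.637] yaw err deg 0.012368801447889474 F [ 0.143  0.182 -0.087] 0.08728296375940643
```

View pics/c.png

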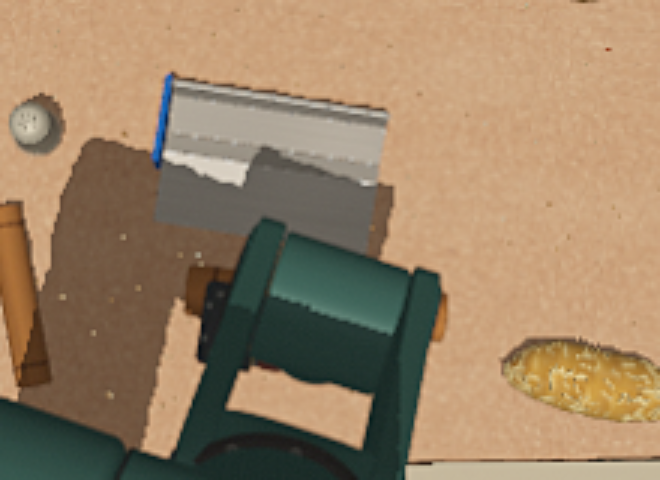

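The pin is rolling ahead of the fingers, with its left end at crop (190,290). I'll keep pushing.

Request:
carry_out:
  steps: "0.4 0 0 0 0 0; 0.4 0 0 0 0 0; 0.4 0 0 0 0 0; 0.4 0 0 0 0 0; 0.4 0 0 0 0 0; 0.4 0 0 0 0 0; 0.4 0 0 0 0 0; 0.4 0 0 0 0 0; 0.4 0 0 0 0 0; 0.4 0 0 0 0 0; 0.4 0 0 0 0 0; 0.4 0 0 0 0 0"

```text
time_s: 5.88
ee_pos: [0.4893, -0.0834, 0.0106]
tool_rot: [[0.987, -0.159, -0.0], [-0.159, -0.987, 0.0], [-0.0, -0.0, -1.0]]
wrist_force: [-0.3, -0.2, 0.1]
gripper_width: 0.0877
grip_force: 0.3
```

Request:
carry_out:
  steps: "0.4 0 -0.05 0 0 0; 0.4 0 -0.1 0 0 0; 0.4 0 -0.1 0 0 0; 0.4 0 -0.1 0 0 0; 0.4 0 -0.1 0 0 0; 0.4 0 -0.1 0 0 0; 0.4 0 -0.1 0 0 0; 0.4 0 -0.1 0 0 0; 0.4 0 -0.1 0 0 0; 0.4 0 -0.1 0 0 0"

```text
time_s: 6.72
ee_pos: [0.529, -0.0898, 0.0203]
tool_rot: [[0.987, -0.159, -0.0], [-0.159, -0.987, 0.0], [-0.0, -0.0, -1.0]]
wrist_force: [-2.6, 0.7, 2.4]
gripper_width: 0.0879
grip_force: 1.4
```

```bash
python3 -c "
from fit import *
tcp()
im=optics.get_image('top'); cv2.imwrite('pics/d.png',cv2.resize(im[160:320,240:460],None,fx=3,fy=3)[...,::-1])"
```

```text
t 6.7167 tcp in rest mm [-76.39  -60.444  20.27 ] yaw err deg 0.011204852778196545 F [-2.628  0.665  2.418] 0.08793836020924391
```

View pics/d.png

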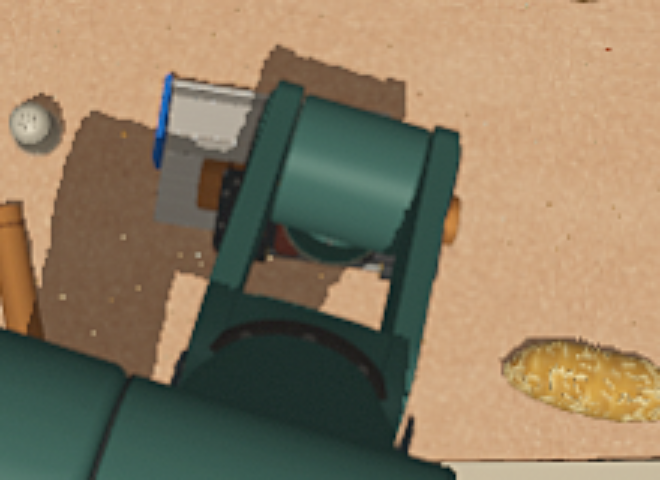

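The pin is on the ramp (left end at crop (205,187)) and still parallel to the rest. Now over the crest.

Request:
carry_out:
  steps: "0.35 0 -0.05 0 0 0; 0.35 0 -0.05 0 0 0; 0.35 0 -0.05 0 0 0; 0.35 0 -0.05 0 0 0; 0.35 0 -0.05 0 0 0; 0.35 0 -0.05 0 0 0; 0.35 0 0 0 0 0; 0.35 0 0 0 0 0; 0 0 0 0 0 0; 0 0 0 0 0 0; 0 0 0 0 0 0; 0 0 0 0 0 0"

```text
time_s: 7.77
ee_pos: [0.5561, -0.0941, 0.0231]
tool_rot: [[0.987, -0.159, -0.0], [-0.159, -0.987, 0.0], [-0.0, -0.0, -1.0]]
wrist_force: [0.3, 0.1, -0.3]
gripper_width: 0.0879
grip_force: 0.0
```

```bash
python3 -c "
from fit import *
tcp()
im=optics.get_image('top'); cv2.imwrite('pics/e.png',cv2.resize(im[160:320,240:460],None,fx=3,fy=3)[...,::-1])"
```

```text
t 7.7667 tcp in rest mm [-48.932 -60.416  23.109] yaw err deg 0.011445630545246126 F [ 0.295  0.145 -0.287] 0.08794245385086562
```

View pics/e.png

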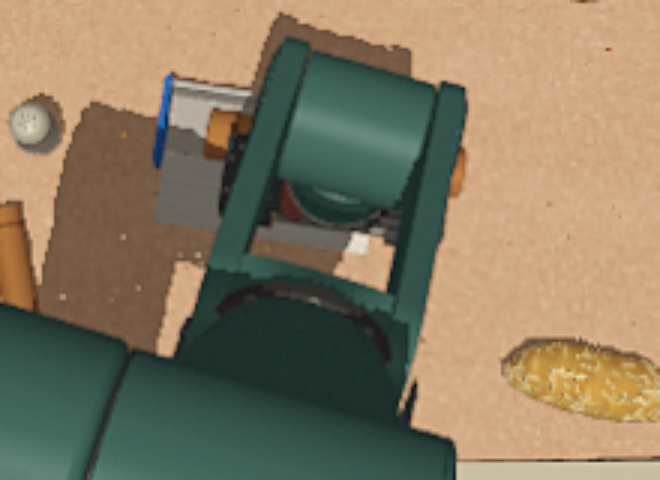

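The finger force is back to zero and the pin is down in the groove (left end at crop (225,135)). I'll retreat upward, close the fingers and move to the -y end.

Request:
carry_out:
  steps: "-0.8 0 0 0 0 0; 0 0 -2 0 0 0; 0 0 -3.5 0 0 0; 0 0 -3.5 0 0 0; 0 0 -2 0 0 0; 1 3 0 0 0 0; 1 3 0 0 0 0; 1 3 0 0 0 0; 1 3 0 0 0 0; 1 3 0 0 0 0; 0.7 2.5 0 0 0 0; 0 0 0 0 0 0"
  fingers: 0

```text
time_s: 8.82
ee_pos: [0.5771, -0.2798, 0.1331]
tool_rot: [[0.987, -0.162, 0.002], [-0.162, -0.987, -0.003], [0.002, 0.003, -1.0]]
wrist_force: [-0.1, 0.4, 0.8]
gripper_width: 0.0115
grip_force: 0.0
```

```bash
python3 -c "
from fit import *
tcp()
for r in finder.cut_out('top','pin'): print(r['confidence'],r['extent'])
im=optics.get_image('top').copy()
for yy in (-.173,-.135): 
  p=proj('top',w(REST_P,[[0,yy,.029]]))[0]; print(p); cv2.circle(im,tuple(np.round(p).astype(int)),0,(0,255,0),-1)
cv2.imwrite('pics/f.png',cv2.resize(im[160:320,240:460],None,fx=3,fy=3)[...,::-1])"
```

```text
t 8.8167 tcp in rest mm [   1.385 -240.379  133.14 ] yaw err deg -0.1648036048382258 F [-0.129  0.368  0.827] 0.011489957986790405
0.7 [232.6, 231.6, 19.0, 31.1]
0.65 [306.6, 194.4, 85.8, 32.6]
[395.505 217.44 ]
[380.762 215.235]
```

View pics/f.png

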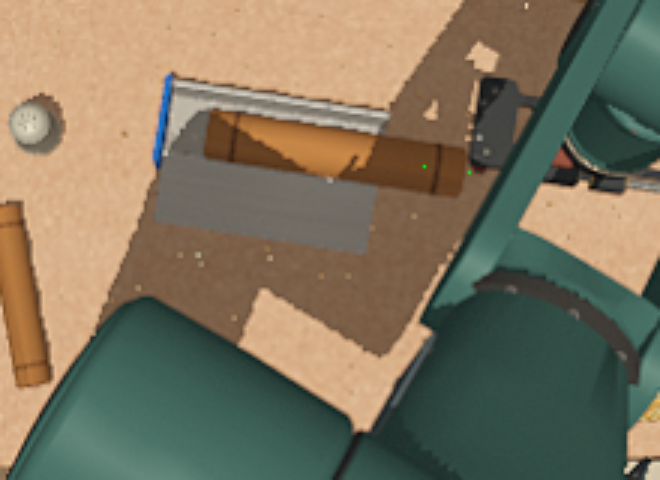

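The pin lies in the groove with its -y end at crop (463,170), about 33 mm short of home. I'll lower beside that end and push gently.

Request:
carry_out:
  steps: "0 0 2.5 0 0 0; 0 0 3 0 0 0; 0 0 3 0 0 0; 0 0 1.8 0 0 0; 0 0 1 0 0 0; 0 0 0 0 0 0; 0 0 0 0 0 0; 0 -1 0 0 0 0; 0 -1 0 0 0 0; 0 -1 0 0 0 0; 0 -0.5 0 0 0 0; 0 0 0 0 0 0"
  fingers: 0

```text
time_s: 9.92
ee_pos: [0.5826, -0.2384, 0.0208]
tool_rot: [[0.988, -0.157, 0.0], [-0.157, -0.988, 0.0], [0.0, -0.0, -1.0]]
wrist_force: [-0.3, -0.3, 0.2]
gripper_width: 0.0008
grip_force: 0.0
```

```bash
python3 -c "
from fit import *
tcp()"
```

```text
t 9.9167 tcp in rest mm [   0.274 -198.561   20.791] yaw err deg 0.11143097616981282 F [-0.251 -0.316  0.201] 0.0007500612094787479
```

Request:
carry_out:
  steps: "0 -0.35 0 0 0 0; 0 -0.35 0 0 0 0; 0 -0.35 0 0 0 0; 0 -0.35 0 0 0 0; 0 -0.35 0 0 0 0; 0 -0.35 0 0 0 0; 0 -0.35 0 0 0 0; 0 -0.35 0 0 0 0; 0 -0.35 0 0 0 0; 0 -0.3 0 0 0 0; 0 -0.2 0 0 0 0; 0 0 0 0 0 0"

```text
time_s: 10.92
ee_pos: [0.5882, -0.2036, 0.0201]
tool_rot: [[0.987, -0.159, -0.0], [-0.159, -0.987, 0.0], [-0.0, -0.0, -1.0]]
wrist_force: [-0.4, -0.1, -0.5]
gripper_width: 0.0005
grip_force: 0.0
```

```bash
python3 -c "
from fit import *
tcp()
r=fit('top','pin',(344,207),[.60,-.07,-.16]); print(r)
if r: print(rad(-.16).T@(r[0][:2]-REST_P[:2])*1000)"
```

```text
t 10.9167 tcp in rest mm [   0.187 -163.35    20.147] yaw err deg 0.029701017959245964 F [-0.444 -0.139 -0.545] 0.0004961874063053531
(array([ 0.604, -0.101, -0.173]), np.float64(92.5), np.float64(1550.0))
[ -0.07  -59.548]
```

That fit used a stale picture, so I'll take a fresh one and refit.

```bash
cat > chk.py <<'E'
from fit import *
tcp(); optics.get_image('top')
r=fit('top','pin',(340,207),[.60,-.07,-.16]); print(r and (r, rad(-.16).T@(r[0][:2]-REST_P[:2])*1000))
E
python3 chk.py
```

```text
t 10.9667 tcp in rest mm [   0.187 -163.509   20.161] yaw err deg 0.02437283162969677 F [-0.012  0.146  1.014] 0.0006760856411687557
((array([ 0.611, -0.074, -0.165]), np.float64(523.625), np.float64(1057.0)), array([  1.763, -32.187]))
```

Request:
carry_out:
  steps: "0 -0.2 0 0 0 0; 0 -0.2 0 0 0 0; 0 -0.2 0 0 0 0; 0 -0.2 0 0 0 0; 0 -0.1 0 0 0 0; 0 0 0 0 0 0"

```text
time_s: 11.57
ee_pos: [0.5896, -0.195, 0.0202]
tool_rot: [[0.987, -0.159, 0.0], [-0.159, -0.987, 0.0], [0.0, -0.0, -1.0]]
wrist_force: [-0.5, 0.3, 0.3]
gripper_width: 0.0004
grip_force: 0.2
```

```bash
python3 chk.py
```

```text
t 11.5667 tcp in rest mm [   0.239 -154.593   20.179] yaw err deg 0.02595587371278924 F [-0.511  0.314  0.267] 0.00042036593911598004
((array([ 0.609, -0.071, -0.177]), np.float64(508.875), np.float64(1039.0)), array([ -0.247, -28.928]))
```

Request:
carry_out:
  steps: "0 -0.1 0 0 0 0; 0 -0.1 0 0 0 0; 0 -0.1 0 0 0 0; 0 -0.1 0 0 0 0; 0 0 0 0 0 0"

```text
time_s: 12.08
ee_pos: [0.5902, -0.1912, 0.0201]
tool_rot: [[0.987, -0.159, -0.0], [-0.159, -0.987, 0.0], [-0.0, -0.0, -1.0]]
wrist_force: [-0.6, -1.5, -0.8]
gripper_width: 0.0004
grip_force: 0.4
```

Request:
carry_out:
  steps: "0 -0.1 0 0 0 0; 0 -0.05 0 0 0 0; 0 0 0 0 0 0"

```text
time_s: 12.33
ee_pos: [0.5904, -0.1897, 0.0201]
tool_rot: [[0.987, -0.159, -0.0], [-0.159, -0.987, 0.0], [-0.0, -0.0, -1.0]]
wrist_force: [-0.2, -0.9, 0.2]
gripper_width: 0.0004
grip_force: 0.5
```

Request:
carry_out:
  steps: "0 -0.1 0 0 0 0; 0 -0.05 0 0 0 0; 0 0 0 0 0 0"

```text
time_s: 12.58
ee_pos: [0.5907, -0.1882, 0.0202]
tool_rot: [[0.987, -0.159, 0.0], [-0.159, -0.987, 0.0], [0.0, -0.0, -1.0]]
wrist_force: [-0.7, 0.0, 0.2]
gripper_width: 0.0006
grip_force: 0.5
```

Request:
carry_out:
  steps: "0 -0.1 0 0 0 0; 0 0 0 0 0 0"

```text
time_s: 12.75
ee_pos: [0.5909, -0.1872, 0.0202]
tool_rot: [[0.987, -0.159, 0.0], [-0.159, -0.987, 0.0], [0.0, -0.0, -1.0]]
wrist_force: [0.2, -1.2, 0.4]
gripper_width: 0.0003
grip_force: 0.5
```

```bash
python3 -c "
from fit import *
tcp()
im=optics.get_image('top').copy()
cv2.imwrite('pics/g.png',cv2.resize(im[170:250,270:400],None,fx=6,fy=6)[...,::-1])"
```

```text
t 12.75 tcp in rest mm [   0.237 -146.769   20.184] yaw err deg 0.015298961934982955 F [ 0.199 -1.184  0.387] 0.0002547614961798829
```

View pics/g.png

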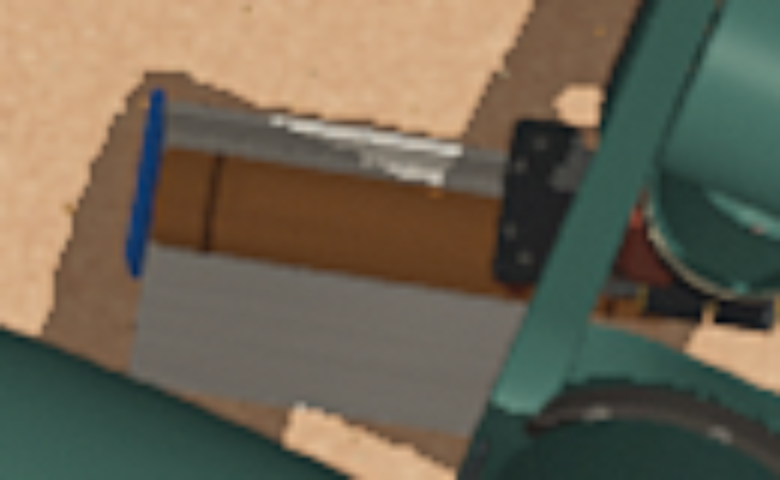

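The pin's end appears to meet the blue stop at (158,195). I'll make a couple more 1 mm steps and watch for a force rise.

Request:
carry_out:
  steps: "0 -0.1 0 0 0 0; 0 0 0 0 0 0"

```text
time_s: 12.97
ee_pos: [0.591, -0.1862, 0.0202]
tool_rot: [[0.987, -0.159, 0.0], [-0.159, -0.987, 0.0], [0.0, -0.0, -1.0]]
wrist_force: [0.5, -0.6, 0.3]
gripper_width: 0.0004
grip_force: 0.5
```

Request:
carry_out:
  steps: "0 -0.1 0 0 0 0; 0 0 0 0 0 0"

```text
time_s: 13.13
ee_pos: [0.5912, -0.1852, 0.0202]
tool_rot: [[0.987, -0.159, 0.0], [-0.159, -0.987, 0.0], [-0.0, -0.0, -1.0]]
wrist_force: [0.2, -2.0, 0.3]
gripper_width: 0.0004
grip_force: 0.5
```

Request:
carry_out:
  steps: "0 -0.1 0 0 0 0; 0 0 0 0 0 0"

```text
time_s: 13.3
ee_pos: [0.5912, -0.1849, 0.0201]
tool_rot: [[0.987, -0.159, -0.0], [-0.159, -0.987, -0.001], [-0.0, 0.001, -1.0]]
wrist_force: [-0.7, -3.2, -0.1]
gripper_width: 0.0006
grip_force: 2.0
```

Request:
carry_out:
  steps: "0 -0.05 0 0 0 0; 0 0 0 0 0 0"

```text
time_s: 13.47
ee_pos: [0.5913, -0.1849, 0.0202]
tool_rot: [[0.987, -0.159, -0.0], [-0.159, -0.987, -0.001], [0.0, 0.001, -1.0]]
wrist_force: [-0.9, -6.1, -0.8]
gripper_width: 0.0004
grip_force: 3.0
```

```bash
python3 -c "
from fit import *
tcp()
im=optics.get_image('top').copy()
cv2.imwrite('pics/i.png',cv2.resize(im[180:220,285:325],None,fx=15,fy=15,interpolation=cv2.INTER_NEAREST)[...,::-1])"
```

```text
t 13.4667 tcp in rest mm [   0.303 -144.354   20.203] yaw err deg 0.03577358586906348 F [-0.935 -6.118 -0.804] 0.00037133950259121576
```

View pics/i.png

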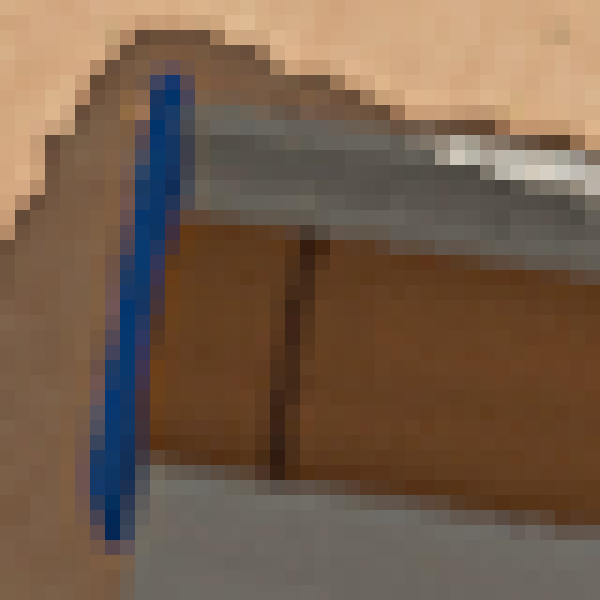

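The force rose to 6 N with no further travel, and the picture shows the pin's end flush on the blue stop, at about (160,340). I'll withdraw and hand in.

Request:
carry_out:
  steps: "0 0.3 0 0 0 0; 0 1 0 0 0 0; 0 2 0 0 0 0; 0 1 0 0 0 0; 0 0 -2 0 0 0; 0 0 -3.5 0 0 0; 0 0 -3.5 0 0 0; 0 0 -2 0 0 0; 0 0 0 0 0 0; 0 0 0 0 0 0; 0 0 0 0 0 0"

```text
time_s: 14.43
ee_pos: [0.5837, -0.2261, 0.1293]
tool_rot: [[0.987, -0.159, -0.001], [-0.159, -0.987, 0.001], [-0.001, -0.001, -1.0]]
wrist_force: [0.4, -0.0, -0.7]
gripper_width: 0.0003
grip_force: 0.0
```

```bash
python3 chk.py; python3 -c "
from plant import hand_in
print(hand_in())"
```

```text
t 14.4333 tcp in rest mm [  -0.619 -186.317  129.267] yaw err deg -0.007525476620135508 F [ 0.433 -0.034 -0.71 ] 0.0002633178299721729
((array([ 0.611, -0.067, -0.168]), np.float64(159.3125), np.float64(1375.0)), array([  0.854, -24.932]))
the job is handed in; nothing more can be done
None
```

The pin was rolled up the ramp into the groove and pushed against the blue stop; the final image fit puts its middle at y = -24.9 mm (target -25 mm), and the job is handed in with no verdict returned.

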